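Raise the feed gate and run the batten up to the stop

ROBOT

A 6-joint arm with a two-finger parallel gripper is mounted at the origin on the work surface. World frame = base frame: x ahead of the robot, y to its left, z up, the work surface at z = 0. Lengths are in m, angles in rad, forces in N, time in s.
With the tool pointing down it reaches from about 0.35 to 0.725 m from the base axis. Payload 4.3 kg.
Tool frame: the origin (TCP) lies midway between the tips of the shut fingers; the grasp point (between the pads) lies 19 mm behind it; x points along the fingers, y is the direction in which the jaws open and shut, and the axes are right-handed (so a half turn about x gives the same grasp; the last joint's range is limited). The gripper opens to 85 mm and grips with 20 to 120 N. Pads are 22 mm wide; open, the fingers measure 114 mm over their backs; the gripper's body (76 mm by 85 mm) begins 54 mm behind the grasp point. The pads swing forward as they close: fully open they stand 13 mm farther back than shut.
Start: joints at [1.097, 0.377, 0.081, 1.274, 0, 1.46], TCP at [0.205, 0.537, 0.231] pointing down, gripper open.
Joint ranges: [-2.72, 2.72], [-0.84, 1.66], [-1.02, 1.22], [-1.77, 2.12], [-1.37, 1.28], [-3.14, 3.14]. Speed limits (rad/s): [2.57, 2.57, 3.14, 3.14, 3.14, 3.14].

INTERFACE

Orientations are given as a rotation vector (axis times angle).
In Python, from workcell import bot gives the robot as it stands.
- The arm moves only by the shell command python3 -m inch 'ROWS' [OPENING] [FORCE]. ROWS is JSON, a list of rows, each an object of numbers: "tx", "ty", "tz": the shift along the tool's x, y, z in mm; "spin": the turn about the tool's x in degrees. In form: [{"tx": .., "ty": .., "tz": .., "spin": ..}, ...]. A call has 1 to 8 rows; each row shifts and turns the commanded pose from where the row before left it, along the tool's axes as they then stand; what a row does not reach is not made up. A row lasts 1/10 s, in which the tool goes at most 50 mm and 8.59 degrees, less where a joint would pass 70% of its speed; a pose out of reach is approached as far as the arm can. A call is refused whole if a number of a shift passes 50 or a number of a turn 8.59, either way. A call with a gripper value outside its range is refused whole. OPENING is the closure, from 0 (fully open) to 1 (shut), set as the call begins (- or left out, the last holds). The fingers move at their own pace and stop on an object; FORCE is the grip in N (left out, the last holds). Time passes only in rows, so rows that do not move let the fingers close. It gives the time, the measured TCP pose, the force and the opening at its end, in the units of the state.
- bot.get_state(): the state, without advancing time (a new reading comes with each control period).
- bot.get_image(name): name is "scene" or "top" or "wrist"; returns a dict with "pixels" (480x640x3 uint8, blue, green, red), "K" (3x3 intrinsics, pixels), "R" (3x3) and "t" (3): a world point X has camera coordinates R X + t. Camera axes: x right, y down, z forward; pixel columns grow to the right and rows downward; lengths in m; the calibration is good to about 2 mm. A picture is of the moment at which its call begins. There is no depth.
- bot.close_job(): hands the job in, once; it reports no verdict.
Trained networks look in the newest picture that a camera, given by its name, has taken for a name from the list of things; names that differ only in an ending like _2 or _b are one class to them, and where a whole thing is asked for, a point or a joint stands for the part that bears it (a point fixed in the world has none). Each returns a list of dicts, best first, with "score" (0 to 1); they miss things now and then, are a little off and sometimes report something else, mostly with a low value. They report only what shows in the picture. A call takes as long as a camera call. They do not tell look-alikes from the thing itself.
- bot.find_in(camera, thing): "at" ([row, column] in pixels, amid what is visible of it).
The state is a dict: "time": time; "qpos": joint angles; "dq": joint speeds; "tau": joint torques, N m; "tool_pos": TCP position; "tcp_rot": TCP orientation; "contact_force": force on the tool from outside, world axes, zero at the start; "ft_torque": the same for the moment, N m; "gripper_width": finger opening in m.
Only numpy, scipy, OpenCV 4.12 (cv2) and the standard library are available. Lean on these libraries where they do the work, as an engineer would, in place of code of your own. Each camera call takes 0.05 s, during which the arm holds its last target. There are 200 camera calls.

TASK

With the outside of the shut fingers, push the counterweighted gate up by its cross handle, past its balance point, so that it falls back and stays raised by itself. Then push the wooden batten along its channel, under the raised gate, until its end rests against the end stop, and finish clear of everything. Only push: do not grip or lift the batten or grip the gate's handle, and leave the tin, the jar and the hammer where they are.

Things in the scene. Friction and masses are not known exactly. Their poses are not given: they have to be found in the camera images.
- feed_board: Fixed grey laminate board 600 mm long (its y), 18 mm thick, x from -40 to +145 mm. Origin on the bench under the middle of the channel; y runs along the channel from batten to end stop, x away from the robot to the gate's pivot. Channel floor = board top; its two side strips are 10 mm high, 8 mm wide, 41 mm apart: the batten is pushed above them. Gate, stop and batten are lined up with the board.
- gate (a joint): Gate angle (rad): 0 lowered on its rubber bar, blocking the channel; grows as the handle swings up and over towards the board's +x; 1.5 leaning back on the rear rubber bar. Balance point about 0.8 (so push to about 1.0 or more): below it the gate falls shut, beyond it it falls back to 1.5 and stays. Pushing up takes about 1 to 2 N at the handle, less near balance.
- gate_handle (a point): Middle of the gate's cross handle, a level round steel bar 16 mm thick, 110 mm long, along the board's y, at the robot-side end of the gate's 20 mm wide, 8 mm thick flat arm. Lowered it is 155 mm nearer the robot than the pivot and 95 mm above it (201 mm above the bench); it swings on a 182 mm radius. The space below it on the robot's side is free.
- gate_pivot (a point): Centre of the gate's pivot pin (axis along the board's y), 106 mm above the bench, 100 mm beyond the channel's centre line, between two grey cheeks (60 mm over both, top 123 mm above the bench). Lowered, a blade 36 mm wide and 6 mm thick hangs from the arm into the channel, in the handle's middle plane. Raised, the gate leaves 120 mm free above the batten.
- batten_center (a point): Centre of the loose wooden batten, 38 x 38 mm in section, 200 mm long along its y (the channel), 0.13 to 0.25 kg, lying in the channel before the gate, centre 37 mm above the bench. The lowered gate's blade is in its way.
- stop_face (a point): Point on the face of the fixed dark steel end stop, a 70 x 24 mm block across the channel beyond the gate, 74 mm high above the bench, with a round black knob on top. The point is on the channel's centre line at the batten centre's height; axes as the board's; the face looks to -y, to the batten. Batten home: its centre is 100 mm before this point.
- tin_center (a point): Centre of a small tin, 54 mm across and 85 mm high, standing loose on the board beside the channel on the pivot's side. To be left alone.
- jar_center (a point): Centre of a glass jar, 66 mm across and 90 mm high, standing on the bench at the robot's right. To be left alone.
- hammer: Hammer lying on the bench at the robot's left; origin near its middle. To be left alone.
Mind the look-alikes: they are no part of the job. Of the things shaped like the part that bears batten_center, the wooden one is meant.

How it is judged:
By the outcome, as a careful person would: the job done as asked, in the order asked, and still so for the second after the job is handed in, with the robot touching nothing.
It also fails if it takes over 54 s, if anything falls off the work surface, if the arm or the gripper's body presses on something with over 40 N, if the wrist force passes 120 N, or if a joint passes its speed limit or range.

## Working session

There is one attempt and no reset: what is moved stays moved. The work goes in short steps, Python scripts to look and compute and a shell command to move; the robot and the scene stay as the last step left them, time stands still between calls to the robot, and variables do not carry over. Pictures are saved under pics/ and viewed, and the job is handed in when it is done.

```bash
mkdir -p pics
cat > h.py <<'E'
import numpy as np, cv2
from workcell import bot
def ray(c,px):
    K,R,t=map(np.array,(c["K"],c["R"],c["t"])); t=t.ravel()
    d=R.T@np.linalg.inv(K)@np.array([px[1],px[0],1.]); return -R.T@t,d
def at_z(c,px,z):
    o,d=ray(c,px); return o+d*(z-o[2])/d[2]
def proj(c,X):
    p=np.array(c["K"])@(np.array(c["R"])@np.array(X)+np.array(c["t"]).ravel()); return p[1]/p[2],p[0]/p[2]
E
python3 - <<'E'
from h import *
Z=dict(gate_handle=.201,gate_pivot=.106,batten_center=.056,stop_face=.037,tin_center=.085,jar_center=.09,hammer=.015,feed_board=.018)
for n in("top","scene"):
    c=bot.get_image(n); cv2.imwrite(f"pics/{n}0.png",c["pixels"])
    o,_=ray(c,(0,0)); print(n,o.round(3))
    for k,z in Z.items():
        for r in bot.find_in(n,k)[:3]: print(k,round(r["score"],2),np.round(r["at"]),at_z(c,r["at"],z).round(3))
s=bot.get_state();print(s["time"],s["tcp_rot"],s["tool_pos"],s["gripper_width"])
E
```

```text
top [ 0.467 -0.044  1.178]
gate_handle 0.58 [228. 303.] [0.543 0.029 0.201]
gate_handle 0.35 [199. 303.] [0.608 0.03  0.201]
gate_pivot 0.69 [336. 472.] [ 0.307 -0.363  0.106]
gate_pivot 0.56 [199. 306.] [0.622 0.031 0.106]
batten_center 0.71 [330. 378.] [ 0.308 -0.15   0.056]
batten_center 0.63 [138. 396.] [ 0.788 -0.19   0.056]
stop_face 0.9 [228. 262.] [0.556 0.146 0.037]
tin_center 0.72 [221. 348.] [ 0.573 -0.07   0.085]
tin_center 0.56 [207. 408.] [ 0.61  -0.216  0.085]
jar_center 0.83 [336. 470.] [ 0.305 -0.363  0.09 ]
hammer 0.97 [334. 191.] [0.28  0.324 0.015]
feed_board 0.65 [222. 350.] [ 0.578 -0.079  0.018]
scene [1.164 0.155 1.116]
gate_handle 0.7 [276. 336.] [0.608 0.048 0.201]
gate_handle 0.3 [264. 280.] [ 0.612 -0.074  0.201]
gate_pivot 0.57 [304. 329.] [0.626 0.04  0.106]
batten_center 0.96 [363. 209.] [ 0.809 -0.182  0.056]
batten_center 0.77 [267. 278.] [ 0.532 -0.113  0.056]
batten_center 0.65 [207. 288.] [ 0.344 -0.145  0.056]
stop_face 0.8 [302. 376.] [0.553 0.137 0.037]
tin_center 0.74 [284. 223.] [ 0.628 -0.216  0.085]
jar_center 0.64 [179. 217.] [ 0.329 -0.349  0.09 ]
hammer 0.6 [237. 466.] [0.287 0.329 0.015]
feed_board 0.63 [308. 299.] [ 0.608 -0.039  0.018]
0.9 [ 0.28553181  1.55181194 -0.28535771] [0.20462982 0.5373905  0.23135522] 0.08537042678617397
```

View pics/top0.png

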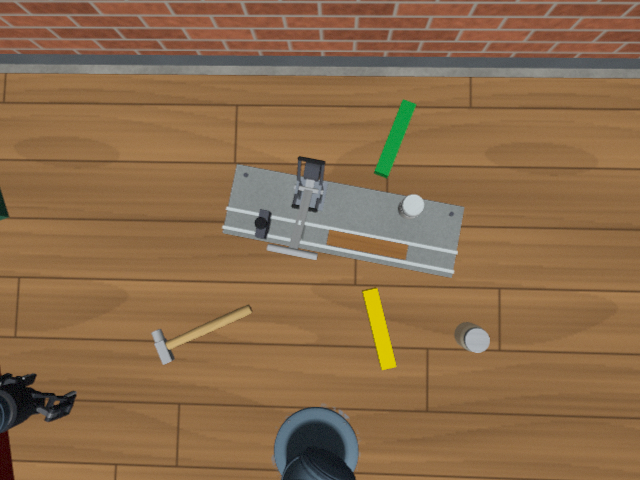

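View pics/scene0.png

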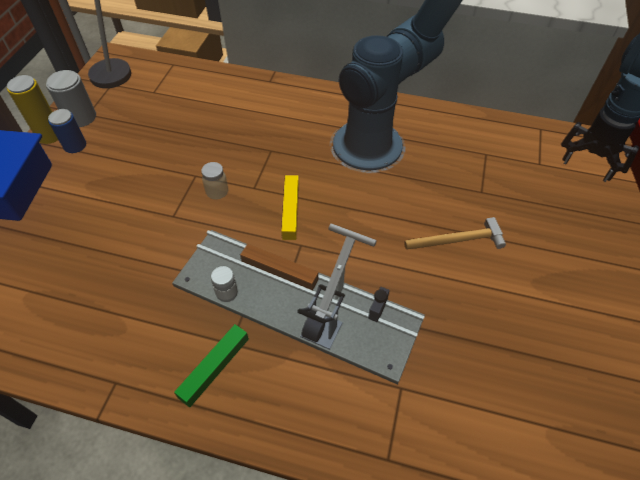

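The top view shows the gate lowered, with its handle from (col 268,row 248) to (316,257). The brown batten in the channel spans cols 327–408, and the stop's knob is at (262,222). The yellow and green bars are look-alikes. Next I'll fit the board frame from its corners and check it by projecting the model back into the images.

```bash
cat > fit.py <<'E'
from h import *
from scipy.optimize import least_squares
c=bot.get_image("top"); s=bot.get_image("scene")
# board corners (x,y,z) board frame -> top pix (row,col), scene pix
T=[((.145,.3,.018),(165,235)),((.145,-.3,.018),(207,463)),((-.04,-.3,.018),(275,453)),((-.04,.3,.018),(229,223))]
S=[((.145,.3,.018),(381,398)),((.145,-.3,.018),(284,174))]
def W(p,b): 
    x,y,a=p; C,Sn=np.cos(a),np.sin(a)
    return np.array([x+C*b[0]-Sn*b[1],y+Sn*b[0]+C*b[1],b[2]])
def f(p): return np.concatenate([np.subtract(proj(cc,W(p,b)),q) for cc,L in((c,T),(s,S)) for b,q in L])
r=least_squares(f,[.56,0,-.2]); p=r.x
print(p,r.fun.round(1))
def toB(w):
    d=np.array(w[:2])-p[:2]; C,Sn=np.cos(p[2]),np.sin(p[2]); return np.array([C*d[0]+Sn*d[1],-Sn*d[0]+C*d[1]])
for n,px,z in[("handleA",(248,268),.201),("handleB",(257,316),.201),("batt far end mid",(236.5,327),.056),("batt near end",(252,408),.056),("knob",(222,262),.09),("stopface top",(228,270),.074),("tin",(205,413),.085),("jar",(340,476),.09)]:
    w=at_z(c,px,z); print(n,w.round(3),"board",toB(w).round(3))
v=cv2.resize(c["pixels"][130:300,200:480],None,fx=2.85,fy=2.85,interpolation=cv2.INTER_CUBIC); cv2.imwrite("pics/topz.png",v)
v=cv2.resize(s["pixels"][200:400,160:440],None,fx=2.85,fy=2.85,interpolation=cv2.INTER_CUBIC); cv2.imwrite("pics/scz.png",v)
E
python3 fit.py
```

```text
[ 0.5327317  -0.04710907 -0.16971126] [-2.2  0.1 -1.7  0.7  1.6 -1.9  3.2 -2.2  0.5  0.1 -1.2 -3.5]
handleA [0.499 0.104 0.201] board [-0.058  0.143]
handleB [ 0.482 -0.001  0.201] board [-0.058  0.037]
batt far end mid [ 0.536 -0.02   0.056] board [-0.001  0.027]
batt near end [ 0.502 -0.221  0.056] board [-0.001 -0.177]
knob [0.566 0.137 0.09 ] board [0.002 0.187]
stopface top [0.553 0.12  0.074] board [-0.008  0.168]
tin [ 0.614 -0.227  0.085] board [ 0.111 -0.164]
jar [ 0.297 -0.377  0.09 ] board [-0.177 -0.365]
```

View pics/topz.png

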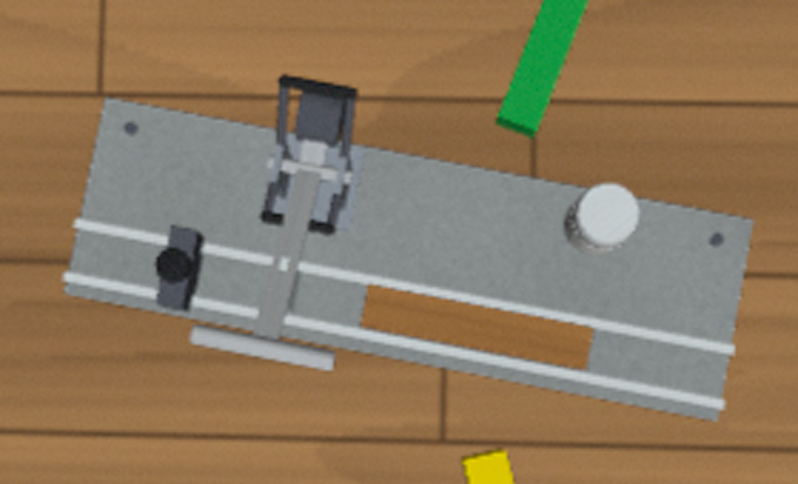

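View pics/scz.png

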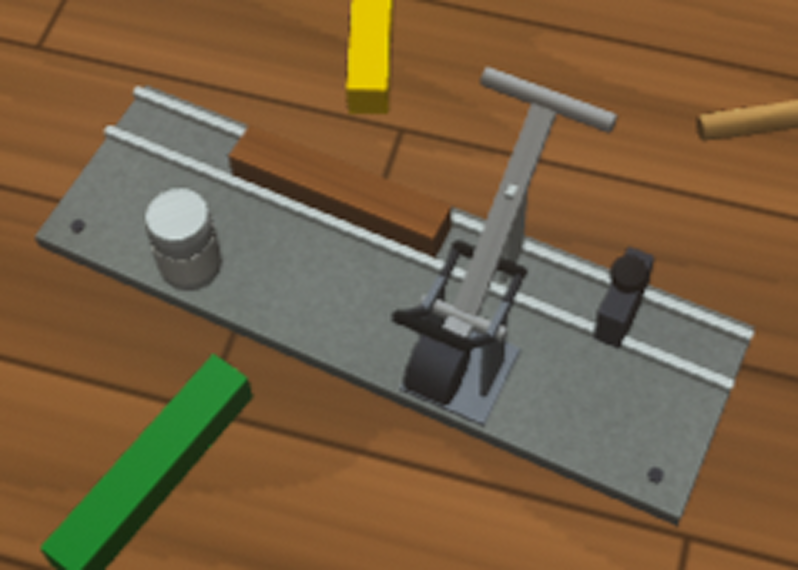

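```bash
cat >> h.py <<'E'
from scipy.spatial.transform import Rotation as Rn
P=np.array([.5327,-.0471]); A=-.168
ex=np.array([np.cos(A),np.sin(A),0]); ey=np.array([-np.sin(A),np.cos(A),0])
def Wd(x,y,z): return np.array([P[0],P[1],0])+ex*x+ey*y+np.array([0,0,z])
def st():
    s=bot.get_state(); R=Rn.from_rotvec(s["tcp_rot"]).as_matrix(); return s,R
def B(w): d=np.array(w)-np.array([P[0],P[1],0]); return np.array([ex@d,ey@d,d[2]])
def plan(b):
    s,R=st(); d=R.T@(Wd(*b)-s["tool_pos"])*1000
    print("board pos",B(s["tool_pos"]).round(4),"need tool mm",d.round(1))
    print("tool y in board",B(R[:,1]+np.r_[P,0]).round(3),"z",B(R[:,2]+np.r_[P,0]).round(3),"x",R[:,0].round(3))
    print("t",s["time"],"F",np.round(s["contact_force"],1),"w",s["gripper_width"],"q",np.round(s["qpos"],2))
E
python3 -c "
from h import *
plan((-.12,.055,.231))"
```

```text
board pos [-0.4212  0.5214  0.2313] need tool mm [ 3.000e-01 -3.989e+02  3.862e+02]
tool y in board [0.195 0.981 0.   ] z [ 0.981 -0.195 -0.   ] x [ 0.  0. -1.]
t 1.0 F [ 0.3  0.5 -0.9] w 0.08515211563244227 q [1.1  0.38 0.08 1.27 0.   1.46]
```

```bash
python3 -m inch '[{"spin":-5.6},{"spin":-5.6},{"ty":-29,"tz":19},{"ty":-29,"tz":19},{"ty":-29,"tz":19},{"ty":-29,"tz":19},{"ty":-29,"tz":19},{"ty":-29,"tz":19}]' 1 20
python3 -m inch '[{"ty":-29,"tz":19},{"ty":-29,"tz":19},{"ty":-29,"tz":19},{"ty":-29,"tz":19},{"ty":-29,"tz":19},{"ty":-29,"tz":19},{"ty":-29,"tz":19},{"ty":-29,"tz":19}]'
python3 - <<'E'
from h import *
plan((-.11,.055,.171))
for n in("wrist","scene","top"):
    cv2.imwrite(f"pics/{n}1.png",bot.get_image(n)["pixels"])
E
```

```text
board pos [-0.4212  0.5214  0.2313] need tool mm [  60.3 -397.   396. ]
tool y in board [0.195 0.981 0.   ] z [ 0.981 -0.195 -0.   ] x [ 0.  0. -1.]
t 1.0 F [ 0.3  0.5 -0.9] w 0.08515211563244227 q [1.1  0.38 0.08 1.27 0.   1.46]validation failed for argument at $[0]...
validation failed for argument at $[0]...
```

```bash
python3 -m inch '[{"tx":0,"ty":0,"tz":0,"spin":-5.6},{"tx":0,"ty":0,"tz":0,"spin":-5.6},{"tx":0,"ty":-29,"tz":19,"spin":0},{"tx":0,"ty":-29,"tz":19,"spin":0},{"tx":0,"ty":-29,"tz":19,"spin":0},{"tx":0,"ty":-29,"tz":19,"spin":0},{"tx":0,"ty":-29,"tz":19,"spin":0},{"tx":0,"ty":-29,"tz":19,"spin":0}]' 1 20
```

```text
time: 1.95
tool_pos: [0.2882, 0.3455, 0.2315]
tcp_rot: [0.132, 1.566, -0.132]
contact_force: [1.2, 1.0, 0.2]
gripper_width: -0.0001
```

```bash
python3 -m inch '[{"tx":0,"ty":-29,"tz":19,"spin":0},{"tx":0,"ty":-29,"tz":19,"spin":0},{"tx":0,"ty":-29,"tz":19,"spin":0},{"tx":0,"ty":-29,"tz":19,"spin":0},{"tx":0,"ty":-29,"tz":19,"spin":0},{"tx":0,"ty":-29,"tz":19,"spin":0},{"tx":0,"ty":-29,"tz":19,"spin":0},{"tx":0,"ty":-29,"tz":19,"spin":0}]'
python3 - <<'E'
from h import *
plan((-.11,.055,.171))
for n in("scene","top"):
    cv2.imwrite(f"pics/{n}1.png",bot.get_image(n)["pixels"])
E
```

```text
time: 2.75
tool_pos: [0.3993, 0.0912, 0.2316]
tcp_rot: [0.132, 1.566, -0.132]
contact_force: [0.7, 1.0, -0.4]
gripper_width: 0.0
board pos [-0.1547  0.1141  0.2316] need tool mm [ 60.6 -59.1  44.6]
tool y in board [0. 1. 0.] z [ 1.    -0.     0.001] x [ 0.001  0.    -1.   ]
t 2.75 F [ 0.7  1.  -0.4] w 1.8550451367431977e-05 q [ 0.07  0.04 -0.34  1.18  0.    0.24]
```

View pics/scene1.png

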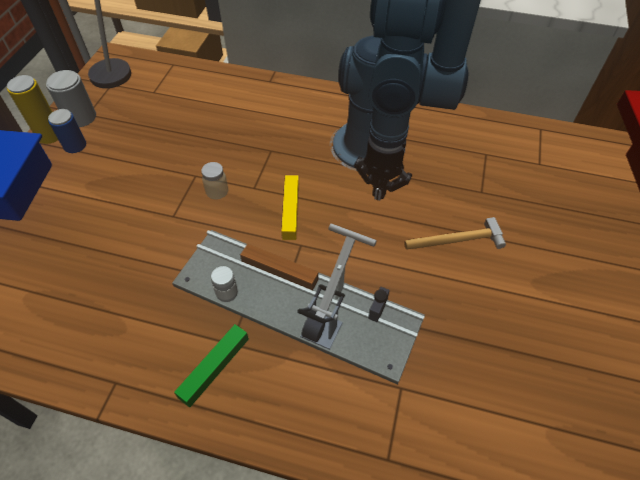

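View pics/top1.png

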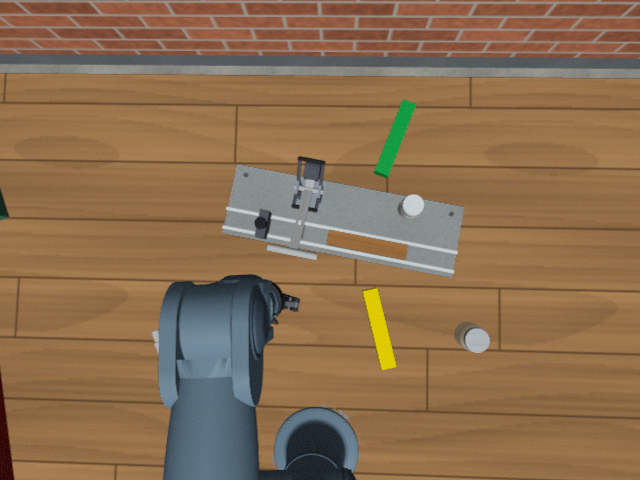

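Run:
```python
from h import *
c=bot.get_image("top"); s=bot.get_image("scene"); w=bot.get_image("wrist")
cv2.imwrite("pics/wrist1.png",w["pixels"])
st_=bot.get_state(); p=np.array(st_["tool_pos"])
for dz in(0,.07,.15,.25,.35,.45): print(dz,np.round(proj(c,p+[0,0,dz])),np.round(proj(s,p+[0,0,dz])))
print("wristcam at",ray(w,(0,0))[0].round(3))
v=cv2.resize(s["pixels"][0:210,320:490],None,fx=2.8,fy=2.8,interpolation=cv2.INTER_CUBIC); cv2.imwrite("pics/scz1.png",v)
```

```text
0 [296. 270.] [197. 378.]
0.07 [298. 264.] [176. 382.]
0.15 [302. 257.] [148. 386.]
0.25 [307. 246.] [109. 392.]
0.35 [314. 231.] [ 62. 399.]
0.45 [324. 210.] [  6. 408.]
wristcam at [0.326 0.104 0.374]
```

View pics/scz1.png

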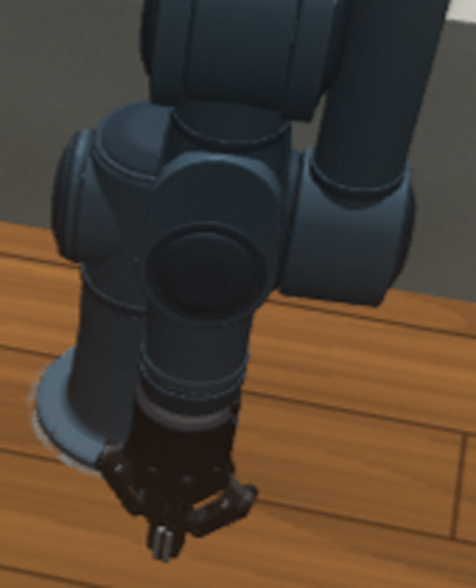

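View pics/wrist1.png

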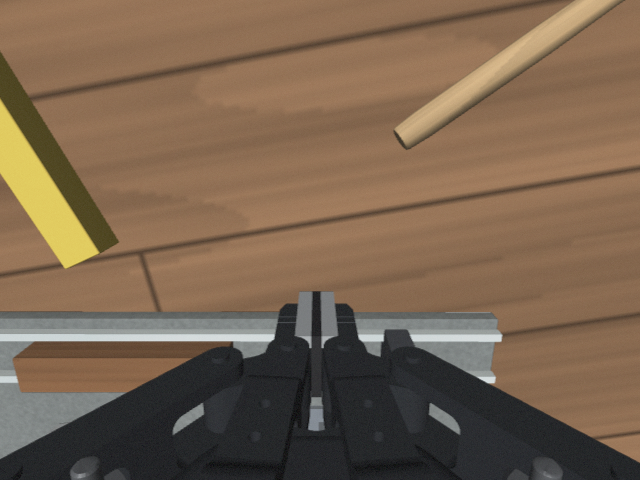

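Run:
```python
from h import *
s,R=st(); c=bot.get_image("scene"); t=bot.get_image("top")
p=np.array(s["tool_pos"]); q=s["qpos"][0]
h=np.array([np.cos(q),np.sin(q),0]); l=np.array([-np.sin(q),np.cos(q),0])
for a,b in((.06,0),(0,.07),(0,.16),(.05,.07),(.05,.16),(-.05,.16)):
    for dz in(.2,.24,.28,.32): print(a,b,dz,np.round(proj(c,p+a*h+b*l+[0,0,dz])),np.round(proj(t,p+a*h+b*l+[0,0,dz])))
```

```text
0.06 0 0.2 [151. 385.] [268. 251.]
0.06 0 0.24 [135. 388.] [268. 246.]
0.06 0 0.28 [118. 390.] [268. 240.]
0.06 0 0.32 [ 99. 393.] [268. 234.]
0 0.07 0.2 [134. 425.] [306. 210.]
0 0.07 0.24 [118. 429.] [309. 203.]
0 0.07 0.28 [101. 433.] [311. 195.]
0 0.07 0.32 [ 82. 437.] [314. 186.]
0 0.16 0.2 [141. 473.] [309. 156.]
0 0.16 0.24 [125. 478.] [312. 146.]
0 0.16 0.28 [107. 484.] [314. 135.]
0 0.16 0.32 [ 89. 490.] [317. 122.]
0.05 0.07 0.2 [153. 423.] [276. 209.]
0.05 0.07 0.24 [137. 427.] [277. 202.]
0.05 0.07 0.28 [119. 431.] [277. 194.]
0.05 0.07 0.32 [101. 435.] [278. 185.]
0.05 0.16 0.2 [159. 472.] [279. 155.]
0.05 0.16 0.24 [143. 478.] [280. 145.]
0.05 0.16 0.28 [126. 484.] [280. 134.]
0.05 0.16 0.32 [108. 490.] [281. 121.]
-0.05 0.16 0.2 [123. 473.] [340. 157.]
-0.05 0.16 0.24 [107. 478.] [344. 147.]
-0.05 0.16 0.28 [ 89. 484.] [349. 135.]
-0.05 0.16 0.32 [ 71. 490.] [354. 123.]
```

The projections put the wrist's side link at least 0.26 m above the TCP, so it will clear the raised gate. I'll go down in front of the handle and make contact.

```bash
python3 -m inch '[{"tx":0,"ty":-27,"tz":22,"spin":0},{"tx":0,"ty":-27,"tz":22,"spin":0},{"tx":30,"ty":0,"tz":0,"spin":0},{"tx":30,"ty":0,"tz":0,"spin":0},{"tx":0,"ty":0,"tz":10,"spin":0},{"tx":0,"ty":0,"tz":10,"spin":0},{"tx":0,"ty":0,"tz":8,"spin":0},{"tx":0,"ty":0,"tz":4,"spin":0}]'
python3 - <<'E'
from h import *
plan((-.077,.06,.171))
c=bot.get_image("scene"); v=cv2.resize(c["pixels"][120:330,240:460],None,fx=2.8,fy=2.8,interpolation=cv2.INTER_CUBIC); cv2.imwrite("pics/scz2.png",v)
E
```

```text
time: 3.9
tool_pos: [0.4677, 0.0267, 0.1732]
tcp_rot: [0.132, 1.562, -0.132]
contact_force: [-0.4, 0.3, -0.4]
gripper_width: -0.0002
board pos [-0.0764  0.0618  0.1732] need tool mm [ 2.2 -1.8 -0.6]
tool y in board [-0.  1.  0.] z [1.    0.    0.004] x [ 0.004 -0.    -1.   ]
t 3.9 F [-0.4  0.3 -0.4] w -0.00020878105012821102 q [-0.08  0.19 -0.33  1.05  0.    0.09]
```

View pics/scz2.png

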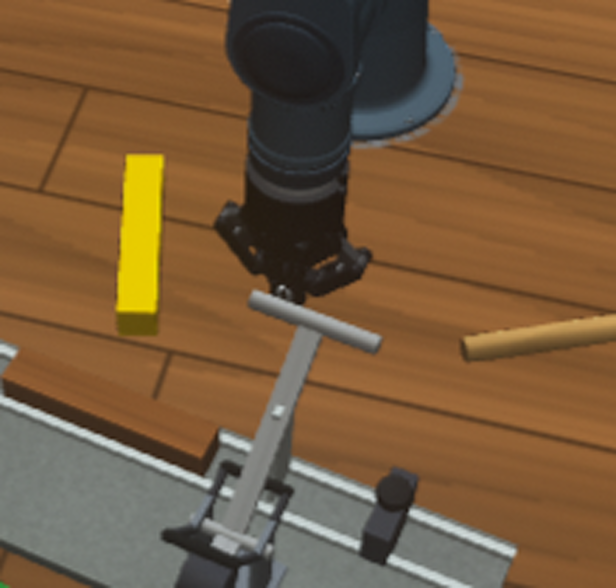

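```bash
python3 -m inch '[{"tx":0,"ty":0,"tz":5,"spin":0},{"tx":-7,"ty":0,"tz":6,"spin":0},{"tx":-7,"ty":0,"tz":6,"spin":0},{"tx":-7,"ty":0,"tz":6,"spin":0},{"tx":-7,"ty":0,"tz":6,"spin":0},{"tx":-6,"ty":0,"tz":6,"spin":0},{"tx":-6,"ty":0,"tz":7,"spin":0},{"tx":-6,"ty":0,"tz":7,"spin":0}]'
python3 - <<'E'
from h import *
plan((-.03,.06,.22))
c=bot.get_image("scene"); v=cv2.resize(c["pixels"][120:330,240:460],None,fx=2.8,fy=2.8,interpolation=cv2.INTER_CUBIC); cv2.imwrite("pics/scz3.png",v)
E
```

```text
time: 4.75
tool_pos: [0.5126, 0.0184, 0.2184]
tcp_rot: [0.132, 1.568, -0.132]
contact_force: [-2.5, -0.2, 1.9]
gripper_width: 0.0003
board pos [-0.0308  0.0613  0.2184] need tool mm [-1.6 -1.3  0.8]
tool y in board [0. 1. 0.] z [ 1.    -0.    -0.001] x [-0.001  0.    -1.   ]
t 4.75 F [-2.5 -0.2  1.9] w 0.00029597974528384276 q [-0.09  0.26 -0.12  1.19  0.    0.08]
```

View pics/scz3.png

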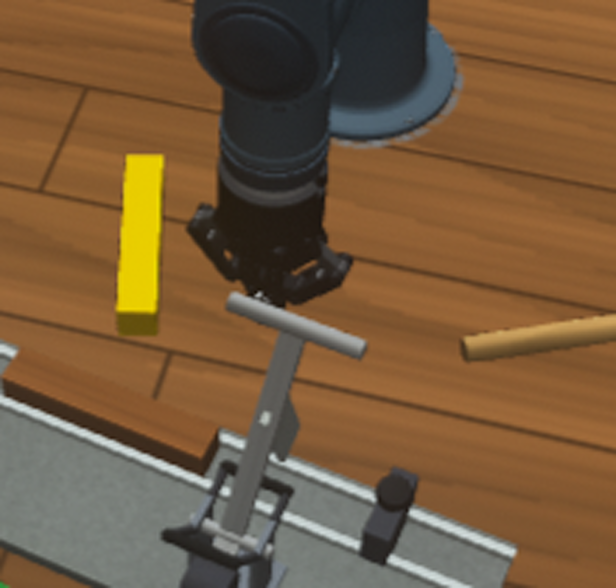

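```bash
python3 -m inch '[{"tx":-6,"ty":0,"tz":8,"spin":0},{"tx":-6,"ty":0,"tz":8,"spin":0},{"tx":-5,"ty":0,"tz":8,"spin":0},{"tx":-5,"ty":0,"tz":9,"spin":0},{"tx":-4,"ty":0,"tz":9,"spin":0},{"tx":-4,"ty":0,"tz":9,"spin":0},{"tx":-3,"ty":0,"tz":9,"spin":0},{"tx":-2,"ty":0,"tz":9,"spin":0}]'
python3 -m inch '[{"tx":-2,"ty":0,"tz":9,"spin":0},{"tx":-1,"ty":0,"tz":9,"spin":0},{"tx":-1,"ty":0,"tz":9,"spin":0},{"tx":0,"ty":0,"tz":9,"spin":0},{"tx":0,"ty":0,"tz":9,"spin":0},{"tx":0,"ty":0,"tz":9,"spin":0}]'
python3 - <<'E'
from h import *
plan((-.03,.06,.22))
c=bot.get_image("scene"); v=cv2.resize(c["pixels"][120:400,160:460],None,fx=2.6,fy=2.1,interpolation=cv2.INTER_CUBIC); cv2.imwrite("pics/scz4.png",v)
E
```

```text
time: 5.6
tool_pos: [0.5819, 0.0066, 0.2531]
tcp_rot: [0.132, 1.565, -0.132]
contact_force: [-0.4, -0.4, -0.0]
gripper_width: -0.0001
time: 6.2
tool_pos: [0.6351, -0.0025, 0.2568]
tcp_rot: [0.132, 1.566, -0.132]
contact_force: [0.1, 0.1, -0.2]
gripper_width: 0.0001
board pos [0.0935 0.0611 0.2568] need tool mm [  36.6   -1.2 -123.5]
tool y in board [ 0.  1. -0.] z [ 1.    -0.     0.001] x [ 0.001 -0.    -1.   ]
t 6.2 F [ 0.1  0.1 -0.2] w 0.00010149485897926405 q [-0.1   0.51  0.34  1.41 -0.    0.06]
```

View pics/scz4.png

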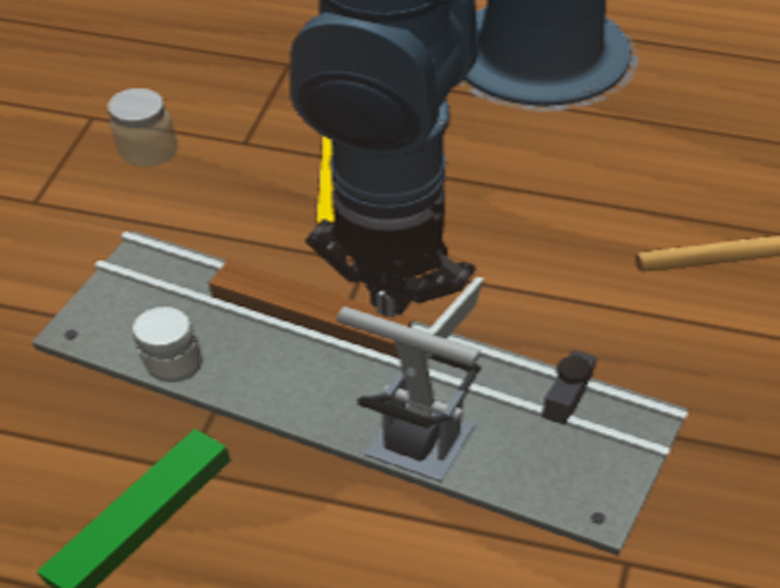

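```bash
python3 -m inch '[{"tx":-30,"ty":0,"tz":-8,"spin":0},{"tx":-10,"ty":-30,"tz":-10,"spin":0},{"tx":0,"ty":-40,"tz":-13,"spin":0},{"tx":0,"ty":-40,"tz":-13,"spin":0},{"tx":0,"ty":-40,"tz":-13,"spin":0},{"tx":0,"ty":-40,"tz":-13,"spin":0},{"tx":0,"ty":-40,"tz":-13,"spin":0},{"tx":0,"ty":-40,"tz":-10,"spin":0}]'
python3 - <<'E'
from h import *
plan((0,-.222,.042))
for n in("scene","top"):
    c=bot.get_image(n); v=c["pixels"][120:400,160:460] if n=="scene" else c["pixels"][90:300,200:480]
    cv2.imwrite(f"pics/{n}5.png",cv2.resize(v,None,fx=2.6,fy=2.1 if n=="scene" else 2.6,interpolation=cv2.INTER_CUBIC))
E
```

```text
time: 7.05
tool_pos: [0.4963, -0.2542, 0.2969]
tcp_rot: [0.132, 1.566, -0.133]
contact_force: [-0.2, 0.1, 0.1]
gripper_width: 0.0001
board pos [-0.0013 -0.2103  0.2969] need tool mm [254.9 -11.6   1.1]
tool y in board [ 0.  1. -0.] z [ 1.    -0.     0.001] x [ 0.001 -0.001 -1.   ]
t 7.05 F [-0.2  0.1  0.1] w 0.00010721667187828554 q [-0.59  0.33  0.19  1.42 -0.   -0.42]
```

View pics/scene5.png

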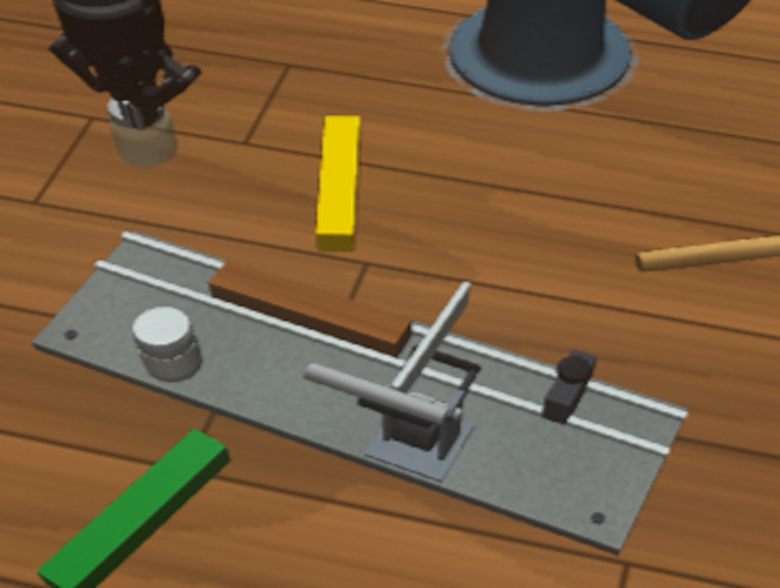

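View pics/top5.png

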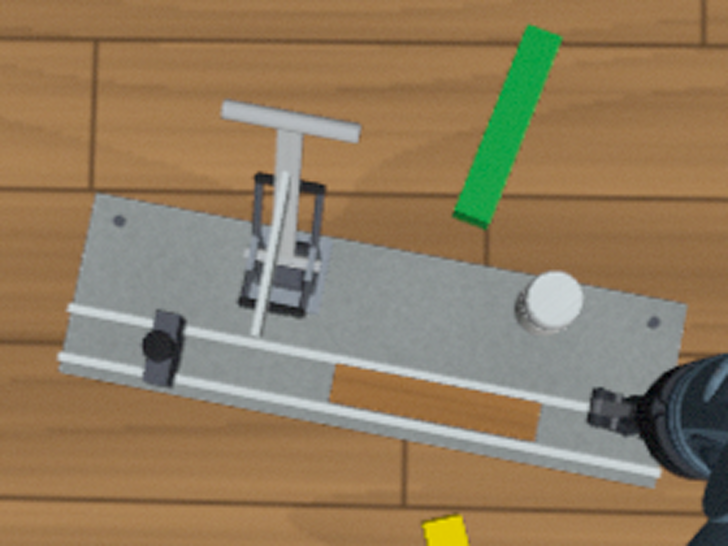

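The gate is leaning fully back, and the path to the batten's near end is free. I'll go down behind it.

```bash
python3 -m inch '[{"tx":37,"ty":-12,"tz":1,"spin":0},{"tx":40,"ty":0,"tz":0,"spin":0},{"tx":40,"ty":0,"tz":0,"spin":0},{"tx":40,"ty":0,"tz":0,"spin":0},{"tx":40,"ty":0,"tz":0,"spin":0},{"tx":30,"ty":0,"tz":0,"spin":0},{"tx":20,"ty":0,"tz":0,"spin":0},{"tx":10,"ty":0,"tz":0,"spin":0}]'
python3 -m inch '[{"tx":0,"ty":0,"tz":0,"spin":0},{"tx":0,"ty":8,"tz":0,"spin":0},{"tx":0,"ty":8,"tz":0,"spin":0},{"tx":0,"ty":8,"tz":0,"spin":0}]'
python3 - <<'E'
from h import *
plan((0,-.04,.040))
for n in("scene","top"):
    c=bot.get_image(n); v=c["pixels"][120:400,160:460] if n=="scene" else c["pixels"][90:300,200:480]
    cv2.imwrite(f"pics/{n}6.png",cv2.resize(v,None,fx=2.6,fy=2.1 if n=="scene" else 2.6,interpolation=cv2.INTER_CUBIC))
E
```

```text
time: 7.95
tool_pos: [0.4954, -0.2634, 0.0373]
tcp_rot: [0.133, 1.569, -0.13]
contact_force: [-0.4, -1.3, 0.2]
gripper_width: -0.0001
time: 8.35
tool_pos: [0.5015, -0.2408, 0.0406]
tcp_rot: [0.131, 1.564, -0.133]
contact_force: [-0.2, -1.1, -0.2]
gripper_width: 0.0003
board pos [ 0.0016 -0.1962  0.0406] need tool mm [  0.5 156.2  -1.6]
tool y in board [ 0.     1.    -0.001] z [ 1.    -0.     0.002] x [ 0.002 -0.001 -1.   ]
t 8.35 F [-0.2 -1.1 -0.2] w 0.0003390456111585249 q [-0.56  0.47 -0.3   0.8   0.   -0.39]
```

View pics/scene6.png

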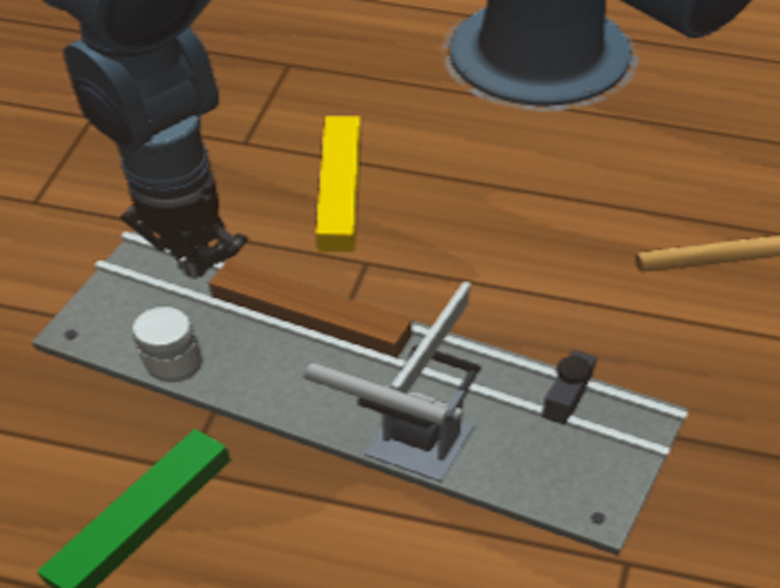

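```bash
python3 -m inch '[{"tx":0,"ty":8,"tz":-1,"spin":0},{"tx":0,"ty":12,"tz":0,"spin":0},{"tx":0,"ty":12,"tz":0,"spin":0},{"tx":0,"ty":12,"tz":0,"spin":0},{"tx":0,"ty":12,"tz":0,"spin":0},{"tx":0,"ty":12,"tz":0,"spin":0},{"tx":0,"ty":12,"tz":0,"spin":0},{"tx":0,"ty":6,"tz":0,"spin":0}]'
python3 - <<'E'
from h import *
plan((0,-.04,.040))
for n in("scene","top"):
    c=bot.get_image(n); v=c["pixels"][120:400,160:460] if n=="scene" else c["pixels"][90:300,200:480]
    cv2.imwrite(f"pics/{n}7.png",cv2.resize(v,None,fx=2.6,fy=2.1 if n=="scene" else 2.6,interpolation=cv2.INTER_CUBIC))
E
```

```text
time: 9.25
tool_pos: [0.5138, -0.1547, 0.0392]
tcp_rot: [0.132, 1.567, -0.131]
contact_force: [-0.8, -2.4, 0.1]
gripper_width: 0.0003
board pos [-0.0006 -0.1092  0.0392] need tool mm [-0.8 69.2  0.7]
tool y in board [-0.001  1.     0.   ] z [ 1.     0.001 -0.   ] x [-0.  0. -1.]
t 9.25 F [-0.8 -2.4  0.1] w 0.00028616118177034075 q [-0.41  0.44 -0.35  0.78  0.   -0.24]
```

View pics/scene7.png

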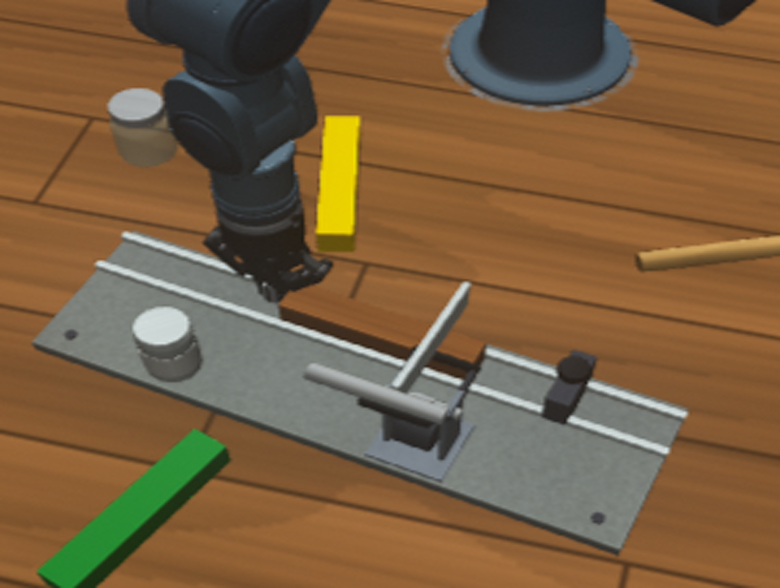

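View pics/top7.png

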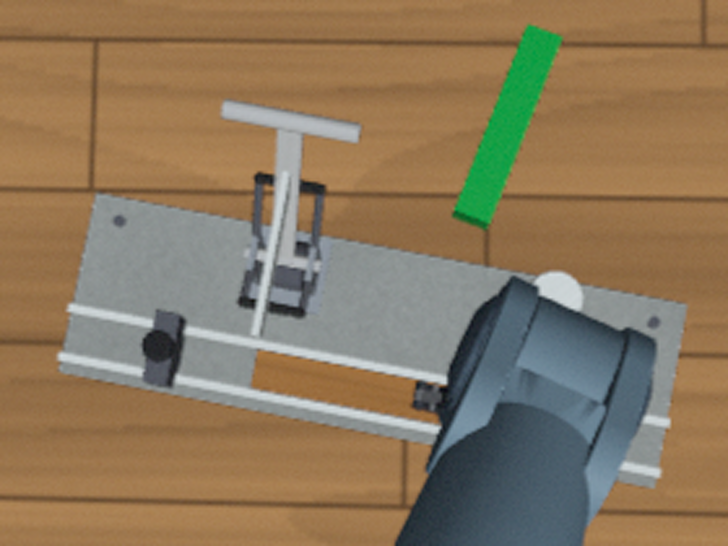

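```bash
python3 -m inch '[{"tx":0,"ty":8,"tz":0,"spin":0},{"tx":0,"ty":10,"tz":0,"spin":0},{"tx":0,"ty":10,"tz":0,"spin":0},{"tx":0,"ty":10,"tz":0,"spin":0},{"tx":0,"ty":6,"tz":0,"spin":0},{"tx":0,"ty":4,"tz":0,"spin":0},{"tx":0,"ty":2,"tz":0,"spin":0}]'
python3 - <<'E'
from h import *
plan((0,-.04,.040))
c=bot.get_image("top"); v=c["pixels"][170:280,200:400]
cv2.imwrite(f"pics/top8.png",cv2.resize(v,None,fx=4,fy=4,interpolation=cv2.INTER_CUBIC))
E
```

```text
time: 10.05
tool_pos: [0.5222, -0.1064, 0.0393]
tcp_rot: [0.132, 1.567, -0.132]
contact_force: [-0.2, -0.8, -0.3]
gripper_width: -0.0
board pos [-0.0004 -0.0602  0.0393] need tool mm [-0.7 20.2  0.4]
tool y in board [-0.  1. -0.] z [ 1.  0. -0.] x [-0. -0. -1.]
t 10.05 F [-0.2 -0.8 -0.3] w -3.238011374623883e-05 q [-0.32  0.43 -0.36  0.77 -0.   -0.15]
```

View pics/top8.png

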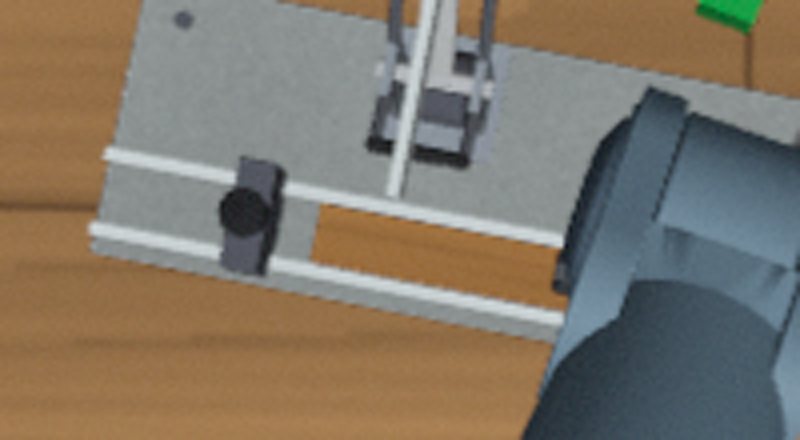

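```bash
python3 -m inch '[{"tx":0,"ty":4,"tz":0,"spin":0},{"tx":0,"ty":4,"tz":0,"spin":0},{"tx":0,"ty":4,"tz":0,"spin":0},{"tx":0,"ty":4,"tz":0,"spin":0},{"tx":0,"ty":2,"tz":0,"spin":0},{"tx":0,"ty":2,"tz":0,"spin":0}]'
python3 -m inch '[{"tx":0,"ty":2,"tz":0,"spin":0}]'
python3 -m inch '[{"tx":0,"ty":2,"tz":0,"spin":0}]'
```

```text
time: 10.7
tool_pos: [0.5256, -0.087, 0.0393]
tcp_rot: [0.132, 1.567, -0.132]
contact_force: [-0.1, -0.4, -0.1]
gripper_width: 0.0
time: 10.8
tool_pos: [0.5259, -0.0851, 0.0393]
tcp_rot: [0.132, 1.567, -0.132]
contact_force: [-0.2, -0.9, 0.3]
gripper_width: -0.0001
time: 10.9
tool_pos: [0.5262, -0.0832, 0.0393]
tcp_rot: [0.132, 1.567, -0.132]
contact_force: [-0.1, -1.3, -0.6]
gripper_width: 0.0002
```

```bash
for i in 1; do python3 -m inch '[{"tx":0,"ty":1,"tz":0,"spin":0}]' | grep -E "pos|force"; python3 -m inch '[{"tx":0,"ty":1,"tz":0,"spin":0}]' | grep -E "pos|force"; python3 -m inch '[{"tx":0,"ty":1,"tz":0,"spin":0}]' | grep -E "pos|force"; done
python3 - <<'E'
from h import *
c=bot.get_image("top"); v=c["pixels"][170:280,200:400]
cv2.imwrite(f"pics/top9.png",cv2.resize(v,None,fx=4,fy=4,interpolation=cv2.INTER_CUBIC))
E
```

```text
tool_pos: [0.5264, -0.0821, 0.0393]
contact_force: [-1.1, -1.8, 0.2]
tool_pos: [0.5266, -0.0812, 0.0393]
contact_force: [-0.4, -1.8, -0.4]
tool_pos: [0.5267, -0.0803, 0.0393]
contact_force: [-0.1, -1.2, 0.5]
```

View pics/top9.png

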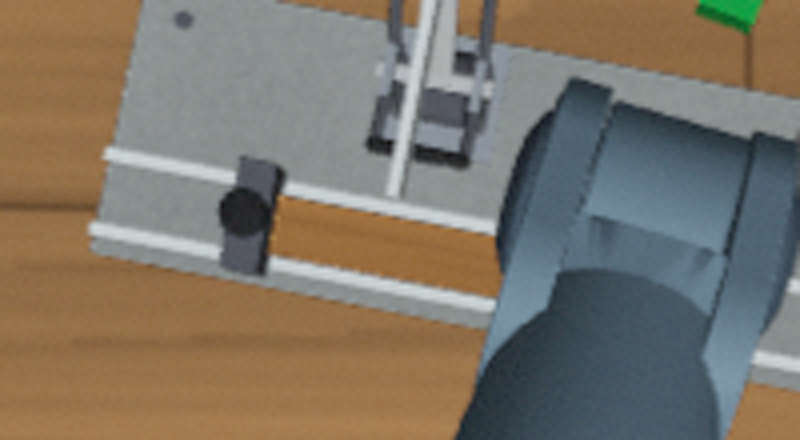

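The batten's end is almost at the stop. I'll continue in 1 mm steps until the force rises.

```bash
python3 -m inch '[{"tx":0,"ty":1,"tz":0,"spin":0}]' | grep -E "pos|force"; python3 -m inch '[{"tx":0,"ty":1,"tz":0,"spin":0}]' | grep -E "pos|force"; python3 -m inch '[{"tx":0,"ty":1,"tz":0,"spin":0}]' | grep -E "pos|force"
```

```text
tool_pos: [0.5269, -0.0793, 0.0393]
contact_force: [0.1, -0.9, 0.0]
tool_pos: [0.527, -0.0784, 0.0393]
contact_force: [-0.3, -3.4, 0.9]
tool_pos: [0.5271, -0.0784, 0.0394]
contact_force: [-1.1, -6.9, 0.9]
```

The TCP stopped at y = -0.0784 while the force rose to 7 N, so the batten is seated. I'll back off, lift and check.

```bash
python3 -m inch '[{"tx":0,"ty":-4,"tz":0,"spin":0},{"tx":0,"ty":-10,"tz":0,"spin":0},{"tx":0,"ty":-15,"tz":0,"spin":0},{"tx":-25,"ty":-10,"tz":0,"spin":0},{"tx":-40,"ty":0,"tz":-5,"spin":0},{"tx":-40,"ty":0,"tz":-10,"spin":0},{"tx":-40,"ty":-10,"tz":-10,"spin":0},{"tx":-40,"ty":-30,"tz":-20,"spin":0}]'
python3 -m inch '[{"tx":-20,"ty":-40,"tz":-10,"spin":0},{"tx":0,"ty":-40,"tz":-10,"spin":0},{"tx":0,"ty":-40,"tz":0,"spin":0},{"tx":0,"ty":-20,"tz":0,"spin":0},{"tx":0,"ty":0,"tz":0,"spin":0},{"tx":0,"ty":0,"tz":0,"spin":0}]'
python3 - <<'E'
from h import *
for n in("scene","top"):
    c=bot.get_image(n); v=c["pixels"][100:400,120:480] if n=="scene" else c["pixels"][170:280,200:400]
    cv2.imwrite(f"pics/{n}10.png",cv2.resize(v,None,fx=2.1 if n=="scene" else 4,fy=2 if n=="scene" else 4,interpolation=cv2.INTER_CUBIC))
plan((0,0,.3))
E
```

```text
time: 12.35
tool_pos: [0.4716, -0.1459, 0.2234]
tcp_rot: [0.131, 1.565, -0.13]
contact_force: [1.0, -1.5, 0.2]
gripper_width: 0.0001
time: 12.95
tool_pos: [0.4276, -0.2809, 0.2412]
tcp_rot: [0.134, 1.567, -0.133]
contact_force: [-1.4, 0.4, -0.5]
gripper_width: -0.0002
board pos [-0.0643 -0.2469  0.2413] need tool mm [-58.5 247.   64.4]
tool y in board [-0.     1.     0.001] z [ 1.  0. -0.] x [-0.     0.001 -1.   ]
t 13.05 F [-0.3  0.5  0.4] w 0.00027153902293417924 q [-0.7   0.25 -0.08  1.25  0.   -0.54]
```

View pics/scene10.png

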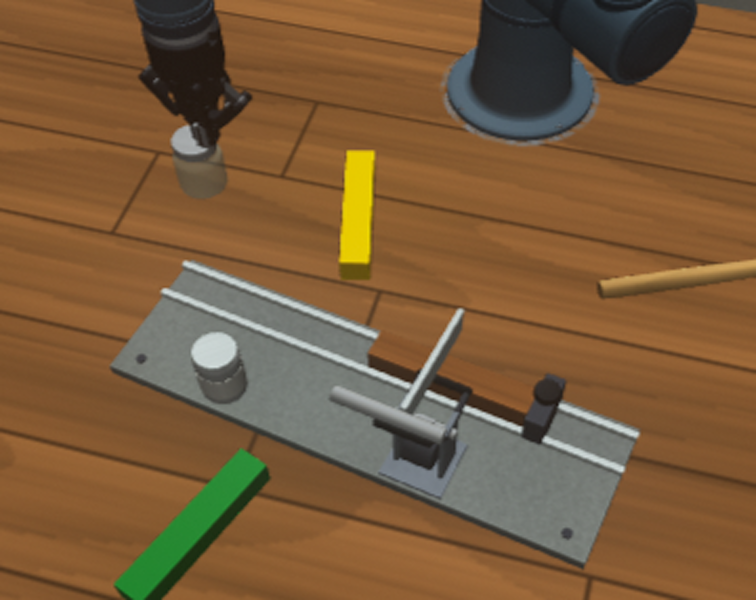

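View pics/top10.png

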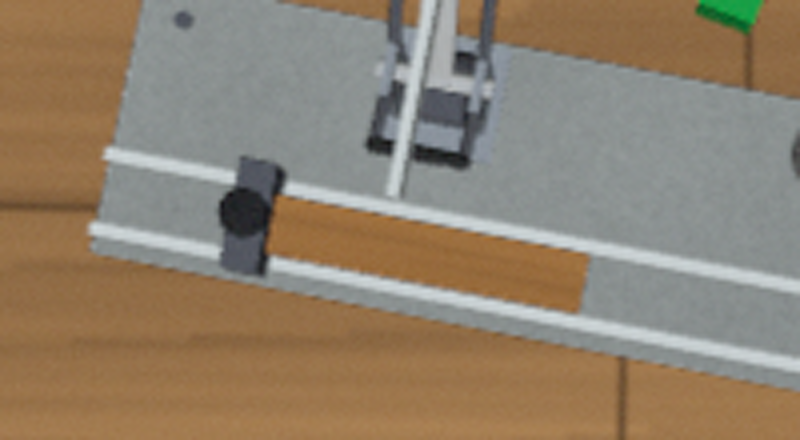

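The gate is raised, the batten rests against the stop, and the arm is clear of everything. The tin, jar and hammer haven't moved.

```bash
python3 -c "
from workcell import bot
print(bot.close_job())"
```

```text
the job is handed in; nothing more can be done
None
```

The job is done and handed in at about 13 s of the 54 s allowed. With the shut fingers I pushed the gate's handle up along its arc until the gate fell back by itself. I then pushed the wooden batten along the channel, under the raised gate, to the end stop.

- **Batten:** the arm stopped moving as the force rose to about 7 N, so I took it as seated. The last top picture shows no gap at the stop after I backed off.
- **Gate:** it was still leaning back in the last pictures, after I had moved the arm away.
- **Loose things:** the tin and jar look where they started, as does the part of the hammer that shows; I judged these by eye.
- **Robot:** the gripper finished about 0.24 m above the bench and clear of everything, with only sensor noise on the force reading. The highest force I read was about 7 N.

No check failed or disagreed. My first move command was refused because its rows left out some of the four values; nothing moved, and I sent it again in full.

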